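# Prop the latch, lift out the heating block

## Task

Take the heating block out of the dry bath: push the sprung latch open with the long white bar from the tray and leave the bar wedged between the fixed stop and the latch's paddle, since you have no second hand to hold it. Lift the block out while the bar holds the latch, and stand it upright on the middle of the cooling plate. Then pull the bar out so that the latch springs fully shut and put the bar back in the tray; the short bar must be in the tray at the end too, and the bottle and the tip box are left alone.

Things in the scene. Friction and masses are not known exactly. Their poses are not given: they have to be found in the camera images.
- bath: White dry bath, fixed, 150 (x) x 240 (y) x 75 mm high, flat top deck at z = 75 mm. Origin: centre of the underside; z up. Yaw within 0.3 rad. A recess (floor at z = 40 mm) centred at x = 0, y = -70.5 mm holds the heating block with 2.5 mm play all round. The latch slides along this frame's +y to open. The wedged bar lies on the deck along y, at x = 0, between stop and paddle.
- stop_face (a point): Centre of the fixed stop's face that looks to the paddle, at (0, 11, 85) mm in the bath frame. The stop is a dark bar across the deck, 60 mm wide (x), 12 mm thick (y = -1 to 11 mm), 20 mm high (top at z = 95 mm).
- paddle_face (a point): Centre of the face of the latch's paddle that looks to the stop, at (0, 73 mm + latch opening, 101 mm) in the bath frame. The paddle is an upright steel plate, 96 mm wide (x), 8 mm thick (y), from the deck to z = 126 mm. Gap between stop and paddle: 62 mm with the latch shut, 88 mm fully open.
- latch (a joint): Opening in m along the bath's +y: 0 shut, 0.026 end stop; about 0.018 with the long bar wedged in. Spring 3 N shut, 5 N at 0.018, 6 N at 0.026. A dark steel frame: paddle at +y, two deck rails at x = +-45 mm (6 mm wide, 5 mm high), and at the other end a tongue (z 88.5 to 96.5 mm) over 10 mm of the block's top edge, clear of it beyond 0.012.
- block: Aluminium heating block, 90 (x) x 70 (y) x 45 mm high, 0.4 to 0.8 kg, with dark wells drawn on its top and in the middle a black bar handle 22 mm wide (x), 44 mm long (y), from z = 45 to z = 85 mm. Origin: centre of its underside; z up. It starts in the recess, its axes along the bath's, its top at 85 mm above the bench.
- prop: The long white plastic bar, 30 (x) x 80 (y) x 40 (z) mm, lying in the tray. Origin: centre of its underside; y along its length. About 0.13 kg.
- short_bar: A short white plastic bar, 30 (x) x 50 (y) x 40 (z) mm, lying beside the long one in the tray; too short to hold the latch. Origin: centre of its underside; y along its length. The two bars lie about side by side, 90 mm apart between centres, in either order.
- tray: Shallow steel tray, fixed, 200 (x) x 130 (y) mm, walls 12 mm high and 4 mm thick, inner floor at z = 4 mm. Origin: centre of its underside. It stands to the left or right of the bath.
- plate: Cooling plate, a flat grooved aluminium slab, fixed, 150 x 150 x 12 mm. Origin: centre of its underside; top at z = 12 mm. It stands on the other side of the bath from the tray.
- bottle: Bystander: glass bottle with a yellow cap, 60 mm across, about 130 mm high, standing beyond the bath. Origin: centre of its underside.
- tip_box: Bystander: blue pipette-tip box with a clear lid, 85 x 120 x 55 mm, standing beyond the bath. Origin: centre of its underside.
Not all that is in view belongs to the job. Leave any green or orange look-alike of the prop alone.

How it is judged:
By the outcome, as a careful person would: the job done as asked, in the order asked, and still so for the second after the job is handed in, with the robot touching nothing.
It also fails if it takes over 72 s, if anything falls off the work surface, if the arm or the gripper's body presses on something with over 40 N, if the wrist force passes 120 N, or if a joint passes its speed limit or range.

## Robot

A 6-joint arm with a two-finger parallel gripper is mounted at the origin on the work surface. World frame = base frame: x ahead of the robot, y to its left, z up, the work surface at z = 0. Lengths are in mm, angles in rad, forces in N, time in s.
With the tool pointing down it reaches from about 400 to 925 mm from the base axis. Payload 12.5 kg.
Tool frame: the origin (TCP) lies at the centre of the arm's flange, where the gripper is bolted on; the fingertips stand 190 mm ahead of it and the grasp point (between the pads) lies 171 mm ahead of it; z points along the fingers, y is the direction in which the jaws open and shut (so a half turn about z gives the same grasp; the last joint's range is limited). The gripper opens to 95 mm and grips with 3 to 60 N. Pads are 20 mm wide; open, the fingers measure 119 mm over their backs; the gripper's body (75 mm by 180 mm) begins 59 mm behind the grasp point.
Start: joints at [-1.418, 0.491, 1.559, -0, 1.092, -0.106], TCP at [159.97, -604.181, 404.761] pointing down, gripper open.
Joint ranges: [-3.1, 3.1], [-0.84, 2.19], [0.05, 2.79], [-1.13, 4.28], [0.06, 2.93], [-2.69, 2.69]. Speed limits (rad/s): [2.22, 2.22, 2.79, 3.14, 3.14, 3.14].

## Interface

Orientations are given as [roll, pitch, yaw] about the fixed x, y, z axes, in that order (R = Rz(yaw) Ry(pitch) Rx(roll)).
In Python, from cell import env gives the robot as it stands.
- The arm moves only by the shell command python3 -m pendant 'ROWS'. ROWS is JSON, a list of rows, each an object of numbers: "x", "y", "z": the shift along the tool's x, y, z in units of 150 mm (1.0 is 150 mm); "rx", "ry", "rz": the turn, a rotation vector about the tool's x, y, z in units of 45 degrees (1.0 is 45 degrees); "jaw": the opening, from 0 (shut) to 1 (fully open). In form: [{"x": .., "y": .., "z": .., "rx": .., "ry": .., "rz": .., "jaw": ..}, ...]. A call has 1 to 10 rows; each row is the pose to reach, as a shift and turn from the pose commanded when the call began, along the tool's axes at that moment; what a row does not reach only later rows make up. A row lasts 1/8 s, in which the tool goes at most 62.5 mm and 10.7 degrees, less where a joint would pass 70% of its speed; a pose out of reach is approached as far as the arm can. A call with a number of a shift or a turn outside -1 to 1 is refused whole. A call with a gripper value outside its range is refused whole. The fingers move at their own pace and stop on an object; the grip force is fixed at half the most. Time passes only in rows, so rows that repeat a pose let the fingers close. It gives the time, the measured TCP pose, the force and the opening at its end, in the units of the state.
- env.state(): the state, without advancing time (a new reading comes with each control period).
- env.read_camera(name): name is "scene" or "top" or "wrist"; returns a dict with "img" (384x512x3 uint8, red, green, blue), "fx", "fy", "cx", "cy" (pixels), "rvec" (rotation vector, rad) and "tvec" (3), from world to camera coordinates, as OpenCV has them. Camera axes: x right, y down, z forward; pixel columns grow to the right and rows downward; lengths in mm; the calibration is good to about 2 mm. A picture is of the moment at which its call begins. There is no depth.
- env.job_done(): hands the job in, once; it reports no verdict.
The state is a dict: "t": time; "joints": joint angles; "qvel": joint speeds; "tau": joint torques, N m; "eef_pos": TCP position; "tcp_rot": TCP orientation; "ft_force": force on the tool from outside, world axes, zero at the start; "moment": the same for the moment, N m; "opening": opening from 0.0 (shut) to 1.0 (fully open).
Only numpy, scipy, OpenCV 4.12 (cv2) and the standard library are available. Lean on these libraries where they do the work, as an engineer would, in place of code of your own. Each camera call takes 0.05 s, during which the arm holds its last target.

## Working session

There is one attempt and no reset: what is moved stays moved. The work goes in short steps, Python scripts to look and compute and a shell command to move; the robot and the scene stay as the last step left them, time stands still between calls to the robot, and variables do not carry over. Pictures are saved under pics/ and viewed, and the job is handed in when it is done.

```bash
ls; mkdir -p pics
python3 - <<'E'
from cell import env
import cv2
print(env.state())
for n in ("scene","top","wrist"):
    c=env.read_camera(n); cv2.imwrite(f"pics/{n}0.png",c["img"][:,:,::-1]); print(n,{k:c[k] for k in c if k!="img"})
E
```

```text
pics
{'t': 0.0, 'joints': array([-1.41761364e+00,  4.91553166e-01,  1.55945394e+00,  3.46614206e-05,
        1.09167947e+00, -1.05589020e-01]), 'qvel': array([ 0.0011545 , -0.00015692, -0.00093073, -0.00139984, -0.00072859,
        0.00046493]), 'tau': array([ 3.32728901e-03, -6.12620831e+01, -2.58172774e+01,  6.94444100e-02,
        4.82353487e-02, -7.79168226e-05]), 'eef_pos': array([ 159.95920227, -604.14885109,  404.16405564]), 'tcp_rot': array([-3.14050806e+00, -1.45861913e-04,  2.58755627e-01]), 'ft_force': array([ 0.39902651, -0.18808568,  0.02713968]), 'moment': array([-0.00859224,  0.00654154, -0.01120046]), 'opening': 0.9968781343390586}
scene {'fx': 477.4368266585054, 'fy': 477.4368266585054, 'cx': 252.41689263029437, 'cy': 188.77688060490476, 'rvec': array([ 1.38893783,  2.33289988, -0.77707586]), 'tvec': array([ 359.63113346, -327.89667361, 1872.13808792])}
top {'fx': 486.3916595350258, 'fy': 486.3916595350258, 'cx': 260.55753634666786, 'cy': 190.3257870869645, 'rvec': array([ 2.1877423 , -2.16686224,  0.08386644]), 'tvec': array([ -76.310526  ,  607.36502162, 1314.4839838 ])}
wrist {'fx': 316.9404505520423, 'fy': 316.9404505520423, 'cx': 257.63174315278536, 'cy': 192.59705893214613, 'rvec': array([-2.32961097,  1.79425088,  0.22011357]), 'tvec': array([-624.76980952,  -26.55421984,  389.58510309])}
```

View pics/scene0.png

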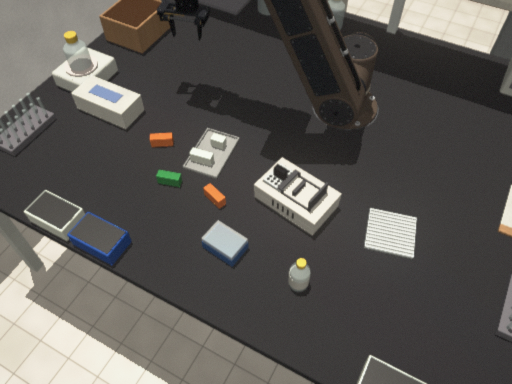

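View pics/top0.png

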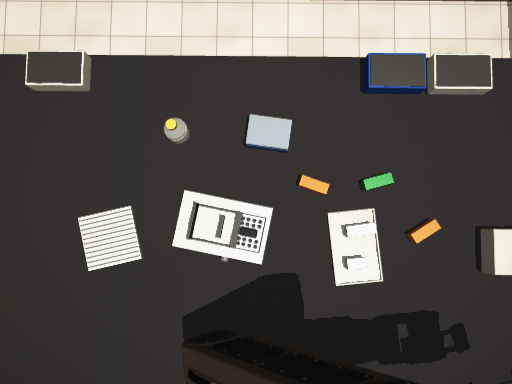

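View pics/wrist0.png

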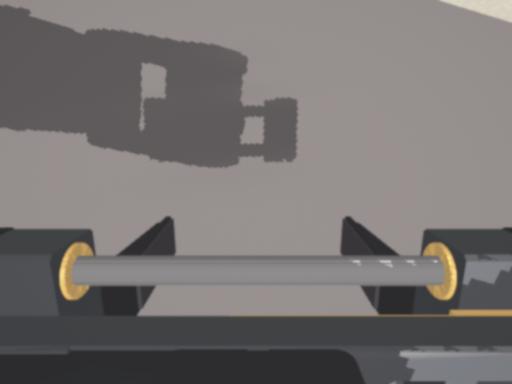

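Top view: bath at about (223,227), tray (355,247), plate (110,238), bottle (176,130), tip box (269,132). Image up is +x and left is +y. Zooming in.

Run:
```python
import cv2
im=cv2.imread("pics/top0.png")
cv2.imwrite("pics/topA.png",cv2.resize(im[180:275,165:285],None,fx=6,fy=6,interpolation=cv2.INTER_CUBIC))
cv2.imwrite("pics/topB.png",cv2.resize(im[195:300,315:400],None,fx=5.5,fy=5.5,interpolation=cv2.INTER_CUBIC))
im=cv2.imread("pics/scene0.png")
cv2.imwrite("pics/scA.png",cv2.resize(im[115:240,175:350],None,fx=4.5,fy=4.5,interpolation=cv2.INTER_CUBIC))
```

```text
(no output)
```

View pics/topA.png

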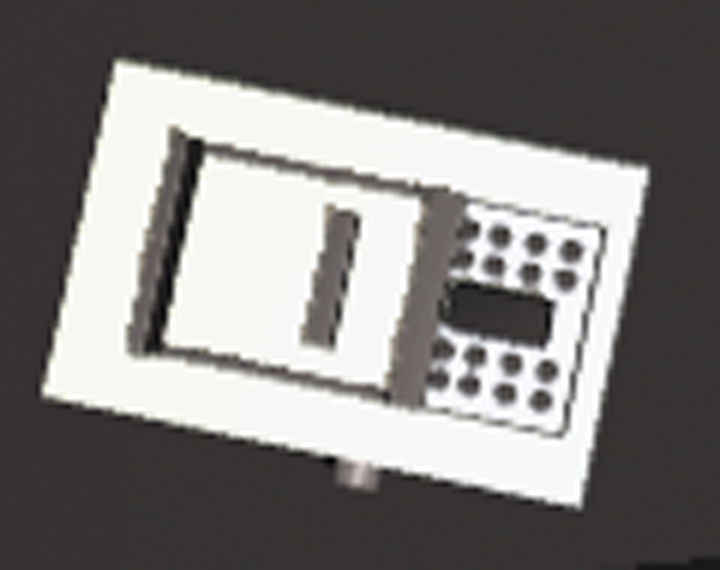

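View pics/topB.png

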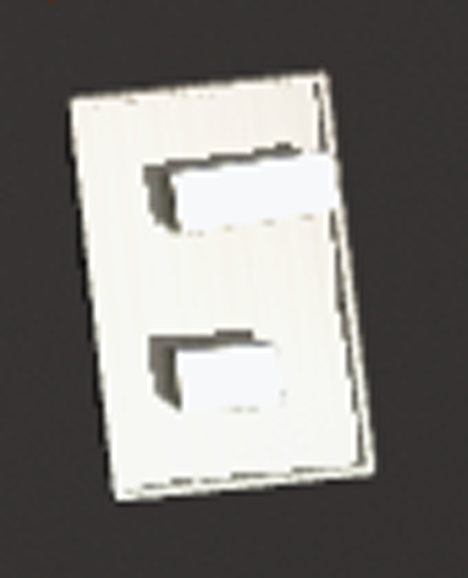

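View pics/scA.png

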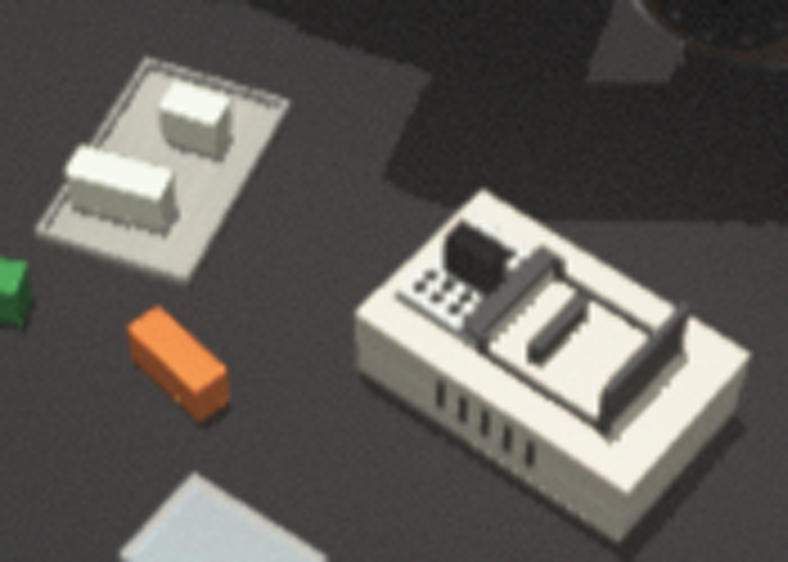

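```bash
cat > h.py <<'E'
import numpy as np, cv2
from cell import env
def cast(c,uv,z):
    uv=np.asarray(uv,float).reshape(-1,2)
    R=cv2.Rodrigues(np.asarray(c["rvec"]))[0]; t=np.asarray(c["tvec"],float)
    o=-R.T@t
    d=np.c_[(uv[:,0]-c["cx"])/c["fx"],(uv[:,1]-c["cy"])/c["fy"],np.ones(len(uv))]@R
    return o+d*((z-o[2])/d[:,2])[:,None]
def rect(c,mask,roi,z):
    x0,y0,x1,y1=roi; m=np.zeros(mask.shape,np.uint8); m[y0:y1,x0:x1]=mask[y0:y1,x0:x1]
    cs=cv2.findContours(m,cv2.RETR_EXTERNAL,cv2.CHAIN_APPROX_NONE)[0]
    k=max(cs,key=cv2.contourArea)
    P=cast(c,k.reshape(-1,2),z)[:,:2].astype(np.float32)
    return cv2.minAreaRect(P),k
E
python3 - <<'E'
from h import *
c=env.read_camera("top"); im=c["img"]; g=im.min(2)
for nm,roi,z,th in (("bath",(165,180,285,275),75,150),("tray",(315,195,400,300),12,150),("plate",(70,195,150,280),12,140),):
    r,k=rect(c,((g>th)*255).astype(np.uint8),roi,z); print(nm,r)
for th in (225,235,242,248): 
  for nm,roi in (("long",(338,216,380,240)),("short",(340,252,372,272))):
    r,k=rect(c,((g>th)*255).astype(np.uint8),roi,44); print(th,nm,r,cv2.boundingRect(k))
# scene
c=env.read_camera("scene"); g=c["img"].min(2)
print(g[140:165,188:230:3])
E
```

```text
bath ((502.5471496582031, 30.32831573486328), (240.2188262939453, 159.58470153808594), 79.0971908569336)
tray ((456.771484375, -331.1658020019531), (199.92544555664062, 130.50765991210938), 6.445693016052246)
plate ((473.39373779296875, 346.3118896484375), (149.4967041015625, 149.7352752685547), 13.601186752319336)
225 long ((508.4958801269531, -331.12060546875), (61.798675537109375, 102.55973815917969), 0.5524681210517883) (338, 216, 39, 24)
225 short ((417.609619140625, -326.8550109863281), (50.47351837158203, 83.79354858398438), 0.5710542798042297) (340, 252, 32, 20)
235 long ((508.4956359863281, -331.0947570800781), (61.798675537109375, 102.5080795288086), 0.5524681210517883) (338, 216, 39, 24)
235 short ((417.609619140625, -326.8550109863281), (50.47351837158203, 83.79354858398438), 0.5710542798042297) (340, 252, 32, 20)
242 long ((502.9515686035156, -342.135498046875), (28.45201301574707, 77.67170715332031), 8.962912559509277) (346, 223, 31, 14)
242 short ((417.5930480957031, -325.06695556640625), (50.46249771118164, 80.22587585449219), 0.5807778239250183) (340, 252, 31, 20)Traceback (most recent call last):
  File "<stdin>", line 7, in <module>
  File "h.py", line 12, in rect
    k=max(cs,key=cv2.contourArea)
ValueError: max() iterable argument is empty
```

```bash
cat >> h.py <<'E'
from scipy.spatial.transform import Rotation as Ro
def need(x,y,z,yaw):
    s=env.state(); p=np.array(s["eef_pos"]); R=Ro.from_euler("xyz",s["tcp_rot"])
    d=R.inv().apply(np.array([x,y,z])-p)/150
    r=(R.inv()*Ro.from_euler("xyz",[np.pi,0,yaw])).as_rotvec()/np.radians(45)
    print("t",round(s["t"],2),"pos",p.round(1),"F",np.round(s["ft_force"],1),"open",round(s["opening"],3),"\nshift",d.round(3),"turn",r.round(3))
E
python3 - <<'E'
from h import *
c=env.read_camera("top"); im=c["img"]; g=im.min(2)
m=((g>120)*255).astype(np.uint8); m=cv2.morphologyEx(m,cv2.MORPH_OPEN,np.ones((13,13),np.uint8))
r,k=rect(c,m,(165,180,285,275),75); print("bath",r)
for th in (239,240,241,242,243): 
  for nm,roi in (("long",(344,222,380,240)),("short",(345,256,372,272))):
    try:
      r,k=rect(c,((g>th)*255).astype(np.uint8),roi,44); print(th,nm,r,cv2.boundingRect(k))
    except Exception as e: print(e)
print(g[222:240,342:380:2])
need(503,-342,380,np.radians(98.96))
E
```

```text
bath ((516.2772216796875, 70.97019958496094), (78.92472839355469, 60.68552780151367), 0.548356294631958)
239 long ((499.26361083984375, -342.9415283203125), (35.98735046386719, 78.11572265625), 8.961421012878418) (346, 223, 31, 17)
239 short ((412.35284423828125, -333.49078369140625), (39.81189727783203, 70.23504638671875), 0.5807779431343079) (345, 256, 27, 16)
240 long ((502.843505859375, -342.3677978515625), (28.409433364868164, 78.23397064208984), 8.656024932861328) (346, 223, 31, 14)
240 short ((412.35284423828125, -333.49078369140625), (39.81189727783203, 70.23504638671875), 0.5807779431343079) (345, 256, 27, 16)
241 long ((502.844970703125, -342.3675842285156), (28.40645980834961, 78.23397064208984), 8.656023979187012) (346, 223, 31, 14)
241 short ((412.35260009765625, -333.46563720703125), (39.81189727783203, 70.18476104736328), 0.5807779431343079) (345, 256, 27, 16)
242 long ((502.9515686035156, -342.135498046875), (28.45201301574707, 77.67170715332031), 8.962912559509277) (346, 223, 31, 14)
242 short ((412.33575439453125, -331.803466796875), (39.81189727783203, 66.860168457
[... 1176 characters left out ...]
7 247 244
   55]
 [162  92  76 247 247 247 247 247 247 247 247 247 247 247 244 246 242 221
   59]
 [243 100  76 247 247 247 247 247 247 247 246 244 247 241 197 231 235 229
   59]
 [243 150  76 246 247 247 247 244 247 244 230 203 236 239 235 232 235 195
   61]
 [243 242 102 245 246 247 243 201 237 239 239 237 236 239 236 231 235 188
   67]
 [243 242 192 235 227 238 239 237 237 238 240 237 236 240 236 231 235 148
   70]
 [243 242 239 242 239 239 239 237 238 238 239 237 236 239 236 230 235 151
   77]
 [242 243 240 242 239 239 239 237 238 237 239 238 237 239 236 232 236 154
   85]]
t 0.25 pos [ 160.  -604.2  404.5] F [0.  0.5 0.4] open 1.002 
shift [ 2.658 -1.104  0.164] turn [-0.   -0.   -1.87]
```

```bash
python3 -m pendant '[{"x":1,"y":-0.4,"rz":-0.9},{"x":1,"y":-0.4,"rz":-0.9},{"x":1,"y":-0.4,"rz":-0.9},{"x":1,"y":-0.4,"rz":-0.9},{"x":1,"y":-0.4,"rz":-0.9}]'
python3 - <<'E'
from h import *
c=env.read_camera("top"); im=c["img"]; g=im.min(2)
m=((g>120)*255).astype(np.uint8)
_,k=rect(c,m,(165,180,285,275),75)
f=np.zeros_like(m); cv2.drawContours(f,[k],-1,255,-1); f=cv2.morphologyEx(f,cv2.MORPH_OPEN,np.ones((15,15),np.uint8))
r,k=rect(c,f,(165,180,285,275),75); print("bath",r)
need(503,-342,380,np.radians(98.8))
E
```

```text
bath ((506.3134765625, 29.11296844482422), (241.4127960205078, 153.30062866210938), 79.22750091552734)
t 0.3 pos [ 160.  -604.2  404.5] F [-0.4  0.4 -0.7] open 1.0 
shift [ 2.658 -1.104  0.164] turn [-0.    -0.    -1.866]invalid input
```

```bash
python3 -m pendant '[{"x":1,"y":-0.4,"z":0,"rx":0,"ry":0,"rz":-0.9,"jaw":1},{"x":1,"y":-0.4,"z":0,"rx":0,"ry":0,"rz":-0.9,"jaw":1},{"x":1,"y":-0.4,"z":0,"rx":0,"ry":0,"rz":-0.9,"jaw":1},{"x":1,"y":-0.4,"z":0,"rx":0,"ry":0,"rz":-0.9,"jaw":1},{"x":1,"y":-0.4,"z":0,"rx":0,"ry":0,"rz":-0.9,"jaw":1}]'
python3 - <<'E'
from h import *
need(503,-342,380,np.radians(98.8))
E
```

```text
t: 0.92
eef_pos: [290.0, -507.6, 404.8]
tcp_rot: [3.142, 0.0, 0.965]
ft_force: [-0.6, -0.2, -0.8]
opening: 0.999
t 0.93 pos [ 290.  -507.6  404.8] F [-0.6 -0.2 -0.8] open 0.999 
shift [1.716 0.54  0.165] turn [ 0.     0.    -0.966]
```

```bash
python3 -m pendant '[{"x":0.9,"y":0.54,"z":0,"rx":0,"ry":0,"rz":-0.966,"jaw":1},{"x":0.9,"y":0.54,"z":0,"rx":0,"ry":0,"rz":-0.966,"jaw":1},{"x":0.9,"y":0.54,"z":0,"rx":0,"ry":0,"rz":-0.966,"jaw":1},{"x":0.9,"y":0.54,"z":0,"rx":0,"ry":0,"rz":-0.966,"jaw":1},{"x":0.9,"y":0.54,"z":0,"rx":0,"ry":0,"rz":-0.966,"jaw":1}]'
python3 - <<'E'
from h import *
c=env.read_camera("wrist"); cv2.imwrite("pics/w1.png",c["img"][:,:,::-1])
R=cv2.Rodrigues(c["rvec"])[0]; print("cam",-R.T@c["tvec"])
need(503,-342,380,np.radians(98.8))
E
```

```text
t: 1.55
eef_pos: [433.0, -443.1, 404.5]
tcp_rot: [-3.141, -0.0, 1.72]
ft_force: [0.2, -1.0, 0.4]
opening: 1.003
cam [ 423.31486608 -376.21228529  384.64816531]
t 1.6 pos [ 432.7 -443.2  404.6] F [-0.5 -0.8 -0.1] open 1.001 
shift [0.599 0.563 0.164] turn [-0.    -0.    -0.008]
```

View pics/w1.png

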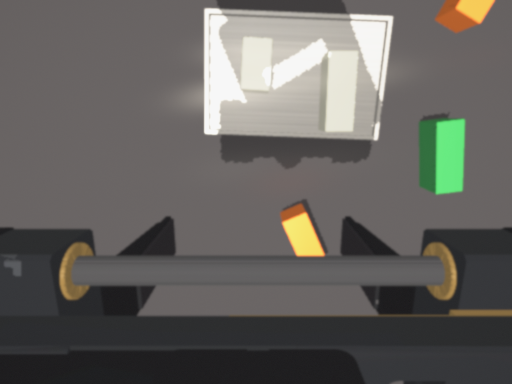

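The wrist view shows the tray, with the long bar at about (341,90) and the short bar at about (257,64). Zooming to get the long bar's top-face corners.

Run:
```python
import cv2
im=cv2.imread("pics/w1.png")
cv2.imwrite("pics/w1z.png",cv2.resize(im[35:145,225:375],None,fx=5,fy=5,interpolation=cv2.INTER_CUBIC))
```

```text
(no output)
```

View pics/w1z.png

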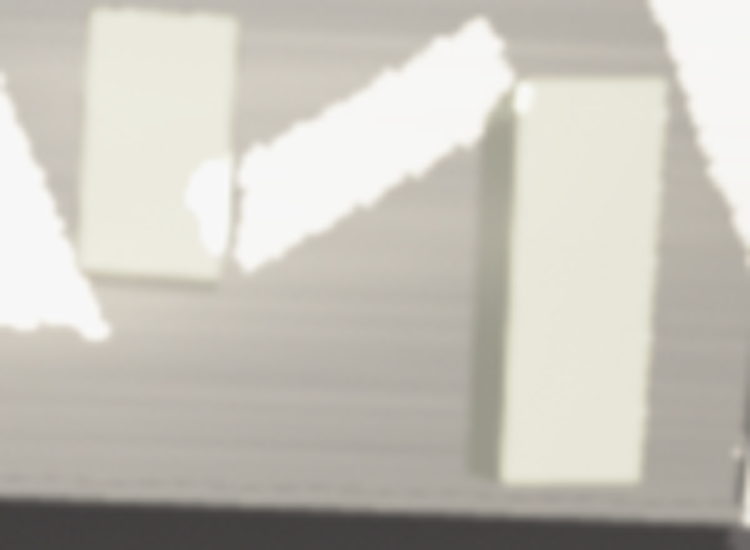

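Long bar top corners in the zoom are (517,80), (666,80), (641,483) and (501,483). Short bar corners are (92,10), (237,17), (218,278) and (80,270).

Run:
```python
from h import *
c=env.read_camera("wrist")
for k in ([(517,80),(666,80),(641,483),(501,483)],[(92,10),(237,17),(218,278),(80,270)]):
    P=cast(c,np.array(k)/5.+[225,35]-0.4,44)[:,:2]
    y=(P[0]+P[1]-P[2]-P[3])/2; x=(P[1]+P[2]-P[0]-P[3])/2
    print(P.mean(0),np.linalg.norm(y),np.degrees(np.arctan2(y[1],y[0])),np.linalg.norm(x),np.degrees(np.arctan2(x[1],x[0])))
```

```text
[ 504.39031392 -342.71174678] 78.96952792009976 98.99647235554279 29.640987306730345 8.40995693316253
[ 414.26733858 -328.59842457] 49.13696173447036 94.70007381970446 28.491300215671455 5.5591792912898335
```

```bash
python3 - <<'E'
from h import *
need(504,-342.5,300,np.radians(98.8))
E
python3 -m pendant '[{"x":0.60,"y":0.57,"z":0.7,"rx":0,"ry":0,"rz":-0.008,"jaw":1},{"x":0.60,"y":0.57,"z":0.7,"rx":0,"ry":0,"rz":-0.008,"jaw":1},{"x":0.60,"y":0.57,"z":0.7,"rx":0,"ry":0,"rz":-0.008,"jaw":1},{"x":0.60,"y":0.57,"z":0.7,"rx":0,"ry":0,"rz":-0.008,"jaw":1}]'
python3 - <<'E'
from h import *
need(504,-342.5,206,np.radians(98.8))
E
```

```text
t 1.65 pos [ 432.5 -443.3  404.7] F [ 0.  -0.7 -0.2] open 1.0 
shift [0.595 0.57  0.698] turn [-0.    -0.    -0.009]
t: 2.15
eef_pos: [504.0, -339.9, 298.2]
tcp_rot: [-3.14, -0.002, 1.728]
ft_force: [0.5, -0.1, -0.4]
opening: 0.999
t 2.15 pos [ 504.  -339.9  298.2] F [ 0.5 -0.1 -0.4] open 0.999 
shift [-0.018 -0.002  0.615] turn [-0.003 -0.003  0.005]
```

```bash
python3 -m pendant '[{"x":0,"y":0,"z":0.4,"rx":0,"ry":0,"rz":0,"jaw":1},{"x":0,"y":0,"z":0.62,"rx":0,"ry":0,"rz":0,"jaw":1},{"x":0,"y":0,"z":0.62,"rx":0,"ry":0,"rz":0,"jaw":1},{"x":0,"y":0,"z":0.62,"rx":0,"ry":0,"rz":0,"jaw":1}]'
python3 - <<'E'
from h import *
need(504,-342.5,206,np.radians(98.8))
E
```

```text
t: 2.65
eef_pos: [503.7, -341.9, 208.6]
tcp_rot: [3.14, 0.002, 1.728]
ft_force: [-0.3, -0.4, 0.7]
opening: 1.001
t 2.65 pos [ 503.7 -341.9  208.6] F [-0.3 -0.4  0.7] open 1.001 
shift [-0.004  0.001  0.017] turn [0.002 0.002 0.005]
```

```bash
python3 -m pendant '[{"x":0,"y":0,"z":0.02,"rx":0,"ry":0,"rz":0,"jaw":0},{"x":0,"y":0,"z":0.02,"rx":0,"ry":0,"rz":0,"jaw":0},{"x":0,"y":0,"z":0.02,"rx":0,"ry":0,"rz":0,"jaw":0},{"x":0,"y":0,"z":0.02,"rx":0,"ry":0,"rz":0,"jaw":0},{"x":0,"y":0,"z":0.02,"rx":0,"ry":0,"rz":0,"jaw":0},{"x":0,"y":0,"z":0.02,"rx":0,"ry":0,"rz":0,"jaw":0},{"x":0,"y":0,"z":0.02,"rx":0,"ry":0,"rz":0,"jaw":0}]'
python3 - <<'E'
from h import *
need(504,-342.5,356,np.radians(98.8))
E
```

```text
t: 3.52
eef_pos: [503.8, -340.9, 203.7]
tcp_rot: [-3.142, 0.0, 1.731]
ft_force: [0.1, 1.2, 0.0]
opening: 0.321
t 3.52 pos [ 503.8 -340.9  203.7] F [0.1 1.2 0. ] open 0.321 
shift [-0.011 -0.    -1.015] turn [0.    0.    0.008]
```

```bash
python3 -m pendant '[{"x":0,"y":0,"z":-0.4,"rx":0,"ry":0,"rz":0,"jaw":0},{"x":0,"y":0,"z":-0.8,"rx":0,"ry":0,"rz":0,"jaw":0},{"x":0.4,"y":0,"z":-1,"rx":0,"ry":0,"rz":0.2,"jaw":0},{"x":0.8,"y":0,"z":-1,"rx":0,"ry":0,"rz":0.4,"jaw":0},{"x":1,"y":0,"z":-1,"rx":0,"ry":0,"rz":0.44,"jaw":0},{"x":1,"y":0,"z":-1,"rx":0,"ry":0,"rz":0.44,"jaw":0}]'
python3 - <<'E'
from h import *
need(500,-130,420,np.radians(79.1))
E
```

```text
t: 4.28
eef_pos: [479.6, -190.9, 354.1]
tcp_rot: [-3.141, -0.0, 1.387]
ft_force: [0.9, -0.3, -0.9]
opening: 0.316
t 4.28 pos [ 479.6 -190.9  354.1] F [ 0.9 -0.3 -0.9] open 0.316 
shift [ 0.424  0.06  -0.439] turn [-0.    -0.     0.009]
```

```bash
python3 -m pendant '[{"x":0.42,"y":0.06,"z":-0.44,"rx":0,"ry":0,"rz":0.01,"jaw":0},{"x":0.42,"y":0.06,"z":-0.44,"rx":0,"ry":0,"rz":0.01,"jaw":0},{"x":0.42,"y":0.06,"z":-0.44,"rx":0,"ry":0,"rz":0.01,"jaw":0},{"x":0.42,"y":0.06,"z":-0.44,"rx":0,"ry":0,"rz":0.01,"jaw":0}]'
python3 - <<'E'
from h import *
c=env.read_camera("wrist"); cv2.imwrite("pics/w2.png",cv2.resize(c["img"][:,:,::-1],None,fx=1.5,fy=1.5,interpolation=cv2.INTER_CUBIC))
c=env.read_camera("top"); print("topcam",-cv2.Rodrigues(c["rvec"])[0].T@c["tvec"])
need(500,-130,420,np.radians(79.1))
E
```

```text
t: 4.78
eef_pos: [500.3, -133.3, 418.8]
tcp_rot: [-3.14, 0.0, 1.377]
ft_force: [-0.4, 0.2, -1.6]
opening: 0.314
topcam [ 498.66723412  -77.44893518 1359.38087437]
t 4.88 pos [ 500.2 -133.4  418.6] F [-0.1  0.2 -0.8] open 0.309 
shift [ 0.022 -0.006 -0.009] turn [-0.002 -0.    -0.005]
```

View pics/w2.png

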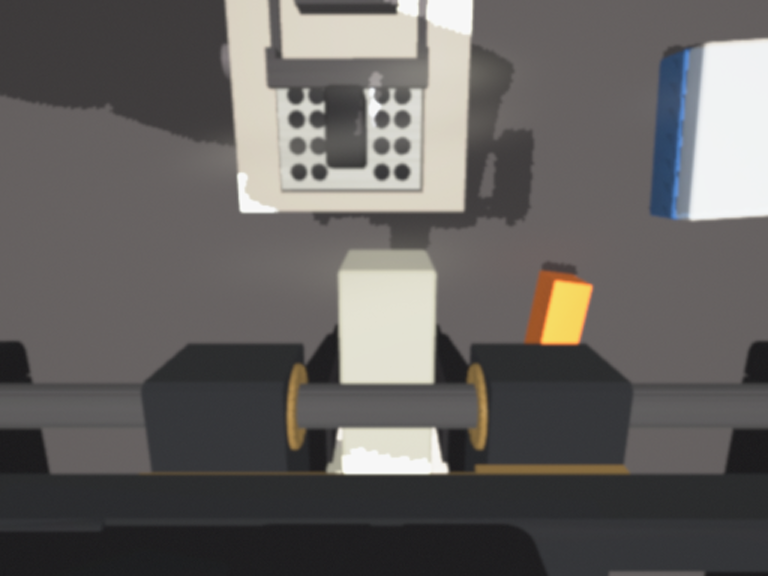

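Run:
```python
from h import *
c=env.read_camera("wrist"); f=lambda l,z: cast(c,(np.array(l)+.5)/1.5-.5,z)[:,:2].round(1)
print("deck",f([(240,213),(465,211),(472,0),(228,0)],75).tolist())
b=f([(280,190),(423,190)],85); print("block",b.tolist(), np.linalg.norm(b[1]-b[0]))
print("handle top",f([(327,88),(367,88),(365,167),(328,167)],125).tolist())
s=env.state(); z=s["eef_pos"][2]-200
print("bar",f([(341,270),(436,270)],z+40).tolist(), s["eef_pos"])
d=f([(240,213),(465,211)],75); m=d.mean(0); v=(d[0]-d[1])/np.linalg.norm(d[1]-d[0]); print(np.linalg.norm(d[1]-d[0]),np.degrees(np.arctan2(-v[1],-v[0])))
a=np.radians(-10.8); R=np.array([[np.cos(a),-np.sin(a)],[np.sin(a),np.cos(a)]])
print("centre by edge",m+R@[0,120],"by block",b.mean(0)+R@[0,105.5])
```

```text
deck [[410.5, -75.0], [559.7, -103.1], [583.6, 21.9], [437.7, 50.8]]
block [[443.1, -65.5], [533.8, -83.5]] 92.46885962311846
handle top [[490.1, -18.6], [511.1, -22.7], [501.7, -62.7], [481.4, -58.7]]
bar [[494.3, -92.8], [522.3, -98.4]] [ 500.26275716 -133.36920927  418.70902888]
151.8230878358098 -10.66602045277375
centre by edge [507.58575775  28.82447009] by block [508.21872869  29.13130495]
```

Run:
```python
from h import *
need(511.6,48.6,345,np.radians(79.15))
```

```text
t 4.92 pos [ 500.3 -133.4  418.7] F [-0.8  0.4 -0.8] open 0.313 
shift [ 1.205 -0.16   0.492] turn [-0.002 -0.    -0.007]
```

```bash
python3 -m pendant '[{"x":0.4,"y":-0.08,"z":0.1,"rx":0,"ry":0,"rz":-0.007,"jaw":0},{"x":0.8,"y":-0.16,"z":0.3,"rx":0,"ry":0,"rz":-0.007,"jaw":0},{"x":1,"y":-0.16,"z":0.49,"rx":0,"ry":0,"rz":-0.007,"jaw":0},{"x":1,"y":-0.16,"z":0.49,"rx":0,"ry":0,"rz":-0.007,"jaw":0},{"x":1,"y":-0.16,"z":0.49,"rx":0,"ry":0,"rz":-0.007,"jaw":0}]'
python3 - <<'E'
from h import *
need(511.6,48.6,300,np.radians(79.15))
E
```

```text
t: 5.55
eef_pos: [505.9, 18.7, 346.2]
tcp_rot: [-3.141, 0.0, 1.383]
ft_force: [1.5, -0.4, -0.8]
opening: 0.315
t 5.55 pos [505.9  18.7 346.2] F [ 1.5 -0.4 -0.8] open 0.315 
shift [ 0.203 -0.     0.308] turn [-0.     0.     0.001]
```

```bash
python3 -m pendant '[{"x":0.18,"y":0,"z":0.1,"rx":0,"ry":0,"rz":0,"jaw":0},{"x":0.18,"y":0,"z":0.31,"rx":0,"ry":0,"rz":0,"jaw":0},{"x":0.18,"y":0,"z":0.31,"rx":0,"ry":0,"rz":0,"jaw":0},{"x":0.18,"y":0,"z":0.31,"rx":0,"ry":0,"rz":0,"jaw":0}]'
python3 - <<'E'
from h import *
c=env.read_camera("wrist"); cv2.imwrite("pics/w3.png",cv2.resize(c["img"][:,:,::-1],None,fx=1.5,fy=1.5,interpolation=cv2.INTER_CUBIC))
c=env.read_camera("scene"); cv2.imwrite("pics/s3.png",cv2.resize(c["img"][115:240,225:375,::-1],None,fx=4.5,fy=4.5,interpolation=cv2.INTER_CUBIC))
a=np.radians(-10.85)
need(507.8-np.sin(a)*55,29+np.cos(a)*55,300,np.radians(79.15))
E
```

```text
t: 6.05
eef_pos: [511.1, 45.0, 300.9]
tcp_rot: [3.14, -0.0, 1.381]
ft_force: [-0.2, 0.0, -1.0]
opening: 0.31
t 6.15 pos [511.   45.2 301. ] F [-0.3  0.9 -1.2] open 0.312 
shift [ 0.256 -0.     0.006] turn [ 0.003 -0.     0.   ]
```

View pics/w3.png

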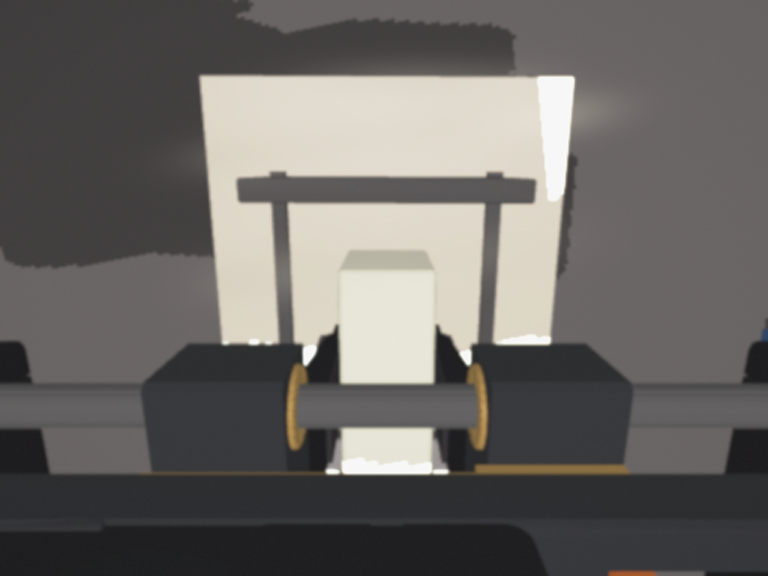

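View pics/s3.png

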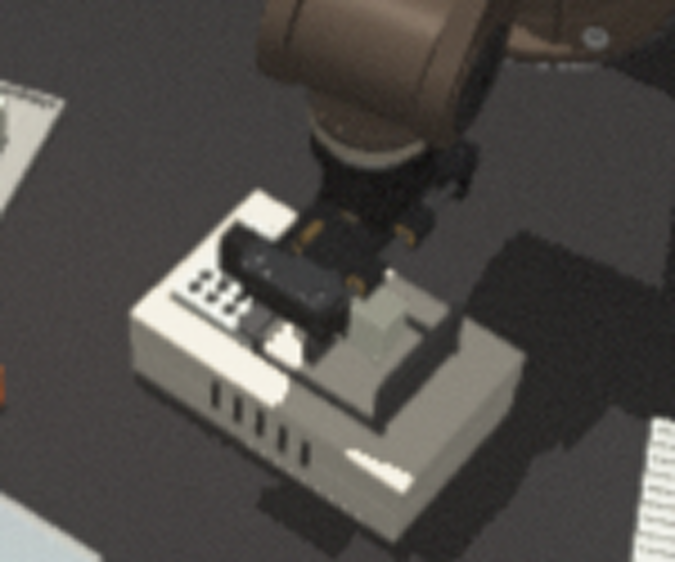

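The bar is in line with the paddle, which shows at about (386,190), and above the stop. Now pushing.

```bash
python3 -m pendant '[{"x":0.06,"y":0,"z":0,"rx":0,"ry":0,"rz":0,"jaw":0},{"x":0.1,"y":0,"z":0,"rx":0,"ry":0,"rz":0,"jaw":0},{"x":0.14,"y":0,"z":0,"rx":0,"ry":0,"rz":0,"jaw":0},{"x":0.18,"y":0,"z":0,"rx":0,"ry":0,"rz":0,"jaw":0},{"x":0.22,"y":0,"z":0,"rx":0,"ry":0,"rz":0,"jaw":0},{"x":0.26,"y":0,"z":0,"rx":0,"ry":0,"rz":0,"jaw":0},{"x":0.26,"y":0,"z":0,"rx":0,"ry":0,"rz":0,"jaw":0},{"x":0.26,"y":0,"z":0,"rx":0,"ry":0,"rz":0,"jaw":0}]'
python3 - <<'E'
from h import *
c=env.read_camera("wrist"); cv2.imwrite("pics/w4.png",cv2.resize(c["img"][:,:,::-1],None,fx=1.5,fy=1.5,interpolation=cv2.INTER_CUBIC))
f=lambda l,z: cast(c,(np.array(l)+.5)/1.5-.5,z)[:,:2].round(1)
a=np.radians(-10.85)
s=env.state(); p=s["eef_pos"][:2]-[507.8,29]; print("bath xy of tcp",np.cos(a)*p[0]+np.sin(a)*p[1],-np.sin(a)*p[0]+np.cos(a)*p[1])
need(507.8-np.sin(a)*55,29+np.cos(a)*55,300,np.radians(79.15))
E
```

```text
t: 7.15
eef_pos: [518.1, 84.1, 299.8]
tcp_rot: [3.141, 0.0, 1.383]
ft_force: [0.1, -5.6, 2.7]
opening: 0.313
bath xy of tcp -0.28069962251677083 56.02113331297316
t 7.2 pos [518.1  84.1 299.8] F [-0.7 -5.1  2.7] open 0.313 
shift [-0.007  0.002 -0.002] turn [0.    0.    0.002]
```

View pics/w4.png

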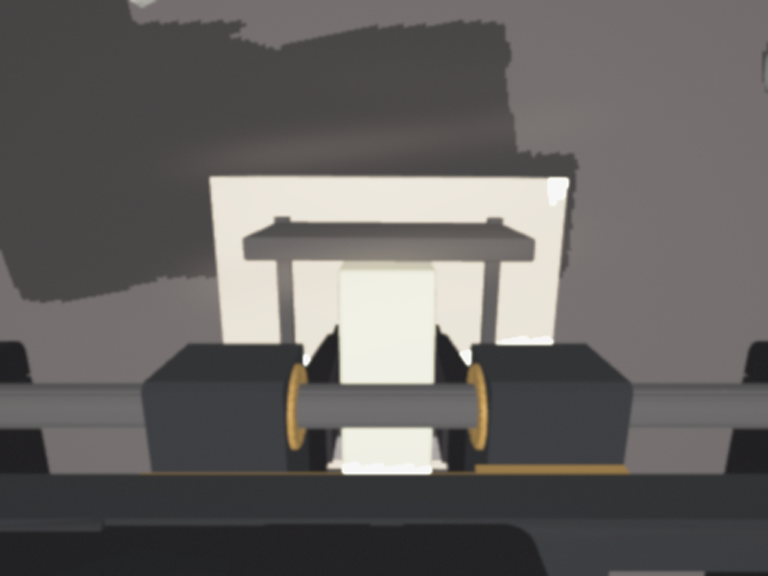

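```bash
python3 -m pendant '[{"x":0.005,"y":0,"z":0.02,"rx":0,"ry":0,"rz":0,"jaw":0},{"x":0.005,"y":0,"z":0.04,"rx":0,"ry":0,"rz":0,"jaw":0},{"x":0.005,"y":0,"z":0.06,"rx":0,"ry":0,"rz":0,"jaw":0},{"x":0.005,"y":0,"z":0.08,"rx":0,"ry":0,"rz":0,"jaw":0},{"x":0.005,"y":0,"z":0.08,"rx":0,"ry":0,"rz":0,"jaw":0}]'
```

```text
t: 7.82
eef_pos: [518.1, 84.7, 287.4]
tcp_rot: [-3.141, 0.0, 1.383]
ft_force: [0.5, -6.2, -2.1]
opening: 0.314
```

```bash
python3 -m pendant '[{"x":0,"y":0,"z":0.02,"rx":0,"ry":0,"rz":0,"jaw":0},{"x":0,"y":0,"z":0.04,"rx":0,"ry":0,"rz":0,"jaw":0},{"x":0,"y":0,"z":0.06,"rx":0,"ry":0,"rz":0,"jaw":0},{"x":0,"y":0,"z":0.07,"rx":0,"ry":0,"rz":0,"jaw":0},{"x":0,"y":0,"z":0.075,"rx":0,"ry":0,"rz":0,"jaw":0},{"x":0,"y":0,"z":0.075,"rx":0,"ry":0,"rz":0,"jaw":0}]'
```

```text
t: 8.57
eef_pos: [518.1, 84.7, 276.3]
tcp_rot: [-3.141, 0.0, 1.383]
ft_force: [-0.2, -5.3, 0.3]
opening: 0.312
```

```bash
python3 -m pendant '[{"x":-0.01,"y":0,"z":0.006,"rx":0,"ry":0,"rz":0,"jaw":0},{"x":-0.02,"y":0,"z":0.01,"rx":0,"ry":0,"rz":0,"jaw":0},{"x":-0.02,"y":0,"z":0.01,"rx":0,"ry":0,"rz":0,"jaw":0},{"x":-0.02,"y":0,"z":0.01,"rx":0,"ry":0,"rz":0,"jaw":0}]'
python3 - <<'E'
from h import *
c=env.read_camera("wrist"); cv2.imwrite("pics/w5.png",cv2.resize(c["img"][:,:,::-1],None,fx=1.5,fy=1.5,interpolation=cv2.INTER_CUBIC))
E
```

```text
t: 9.07
eef_pos: [517.6, 81.8, 274.9]
tcp_rot: [-3.141, 0.0, 1.383]
ft_force: [-1.3, -4.8, 1.3]
opening: 0.312
```

View pics/w5.png

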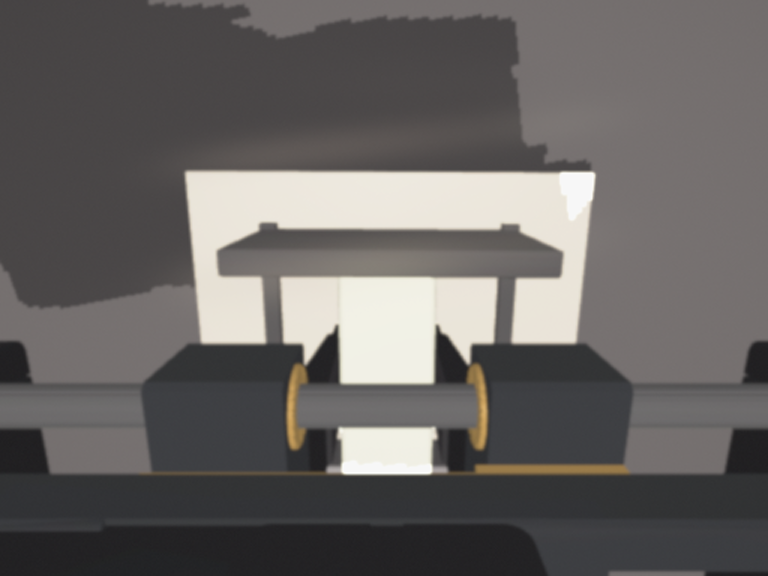

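```bash
python3 -m pendant '[{"x":-0.005,"y":0,"z":0.006,"rx":0,"ry":0,"rz":0,"jaw":0},{"x":-0.005,"y":0,"z":0.006,"rx":0,"ry":0,"rz":0,"jaw":0},{"x":-0.005,"y":0,"z":0.006,"rx":0,"ry":0,"rz":0,"jaw":0.7},{"x":-0.005,"y":0,"z":0.006,"rx":0,"ry":0,"rz":0,"jaw":0.7},{"x":-0.005,"y":0,"z":0.006,"rx":0,"ry":0,"rz":0,"jaw":0.7},{"x":-0.005,"y":0,"z":0.006,"rx":0,"ry":0,"rz":0,"jaw":0.7},{"x":-0.005,"y":0,"z":-0.2,"rx":0,"ry":0,"rz":0,"jaw":0.7},{"x":-0.005,"y":0,"z":-0.5,"rx":0,"ry":0,"rz":0,"jaw":0.7},{"x":-0.005,"y":0,"z":-0.5,"rx":0,"ry":0,"rz":0,"jaw":0.7}]'
python3 - <<'E'
from h import *
c=env.read_camera("wrist"); cv2.imwrite("pics/w6.png",cv2.resize(c["img"][:,:,::-1],None,fx=1.5,fy=1.5,interpolation=cv2.INTER_CUBIC))
c=env.read_camera("scene"); cv2.imwrite("pics/s6.png",cv2.resize(c["img"][115:240,225:375,::-1],None,fx=4.5,fy=4.5,interpolation=cv2.INTER_CUBIC))
a=np.radians(-10.85)
need(495.2,-40.4,360,np.radians(79.15))
E
```

```text
t: 10.25
eef_pos: [517.7, 81.3, 352.6]
tcp_rot: [3.136, -0.001, 1.383]
ft_force: [0.6, 0.8, 0.2]
opening: 0.704
t 10.35 pos [517.2  81.2 349.9] F [-0.5 -0.3 -0.8] open 0.7 
shift [-0.824  0.007 -0.067] turn [ 0.001 -0.     0.002]
```

View pics/w6.png

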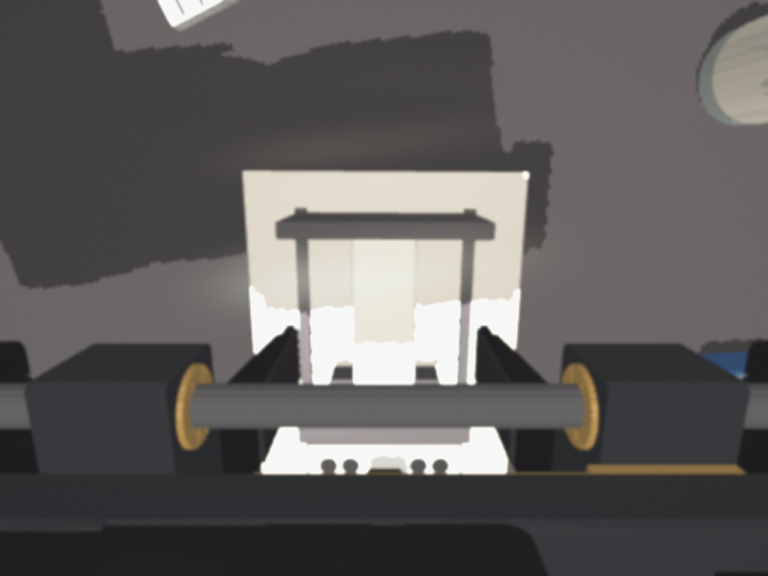

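View pics/s6.png

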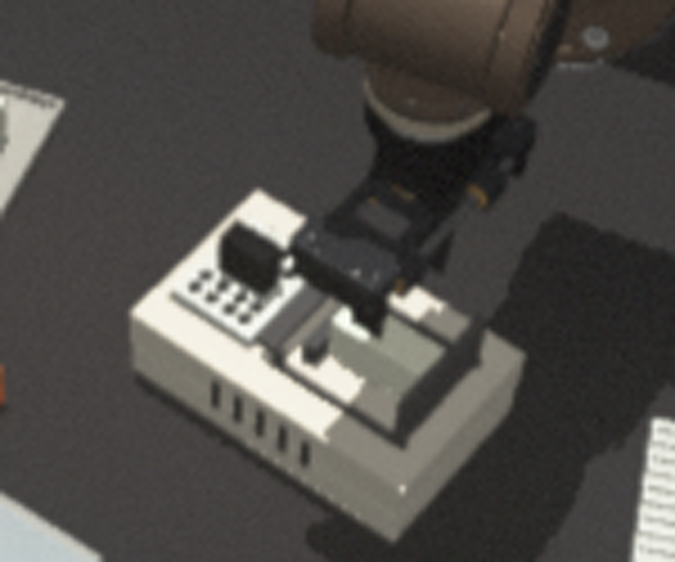

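```bash
python3 -m pendant '[{"x":-0.4,"y":0,"z":-0.06,"rx":0,"ry":0,"rz":0,"jaw":0.8},{"x":-0.82,"y":0.007,"z":-0.06,"rx":0,"ry":0,"rz":0,"jaw":0.8},{"x":-0.82,"y":0.007,"z":-0.06,"rx":0,"ry":0,"rz":0,"jaw":0.8},{"x":-0.82,"y":0.007,"z":-0.06,"rx":0,"ry":0,"rz":0,"jaw":0.8},{"x":-0.82,"y":0.007,"z":-0.06,"rx":0,"ry":0,"rz":0,"jaw":0.8}]'
python3 - <<'E'
from h import *
c=env.read_camera("wrist"); cv2.imwrite("pics/w7.png",cv2.resize(c["img"][:,:,::-1],None,fx=1.5,fy=1.5,interpolation=cv2.INTER_CUBIC))
need(495.2,-40.4,279,np.radians(79.15))
E
```

```text
t: 10.98
eef_pos: [495.6, -38.8, 358.4]
tcp_rot: [-3.141, -0.0, 1.384]
ft_force: [-0.5, 0.5, -0.5]
opening: 0.802
t 11.03 pos [495.6 -38.7 358.6] F [ 0.8 -0.3  0.8] open 0.796 
shift [-0.012 -0.     0.53 ] turn [-0.001 -0.     0.004]
```

View pics/w7.png

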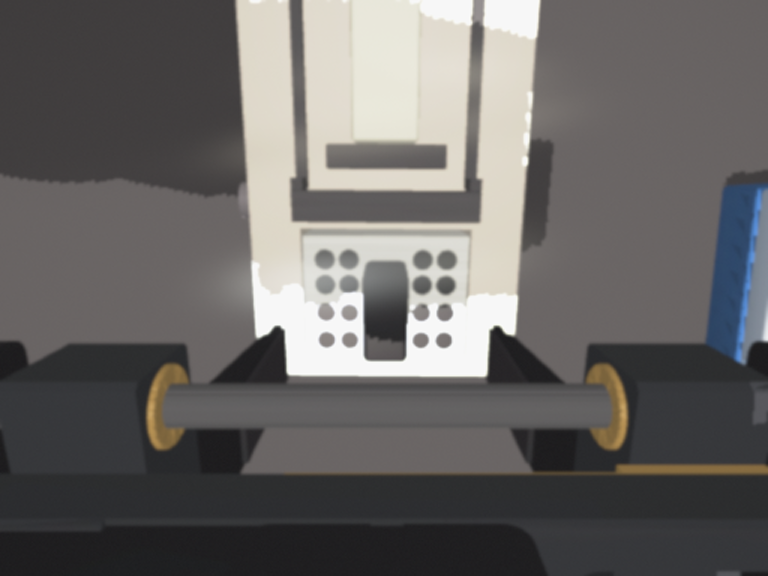

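The bar is flush against the stop and the tongue (about row 200) is clear of the block's edge (row 230). Descending onto the handle and closing.

```bash
python3 -m pendant '[{"x":-0.01,"y":0,"z":0.3,"rx":0,"ry":0,"rz":0,"jaw":0.8},{"x":-0.01,"y":0,"z":0.53,"rx":0,"ry":0,"rz":0,"jaw":0.8},{"x":-0.01,"y":0,"z":0.53,"rx":0,"ry":0,"rz":0,"jaw":0.8},{"x":-0.01,"y":0,"z":0.53,"rx":0,"ry":0,"rz":0,"jaw":0},{"x":-0.01,"y":0,"z":0.53,"rx":0,"ry":0,"rz":0,"jaw":0},{"x":-0.01,"y":0,"z":0.53,"rx":0,"ry":0,"rz":0,"jaw":0},{"x":-0.01,"y":0,"z":0.53,"rx":0,"ry":0,"rz":0,"jaw":0},{"x":-0.01,"y":0,"z":0.53,"rx":0,"ry":0,"rz":0,"jaw":0},{"x":-0.01,"y":0,"z":0.53,"rx":0,"ry":0,"rz":0,"jaw":0},{"x":-0.01,"y":0,"z":0.53,"rx":0,"ry":0,"rz":0,"jaw":0}]'
```

```text
t: 12.28
eef_pos: [495.0, -41.3, 279.5]
tcp_rot: [-3.141, 0.0, 1.383]
ft_force: [-2.5, -0.2, 2.4]
opening: 0.231
```

```bash
python3 -m pendant '[{"x":0,"y":0,"z":-0.05,"rx":0,"ry":0,"rz":0,"jaw":0},{"x":0,"y":0,"z":-0.12,"rx":0,"ry":0,"rz":0,"jaw":0},{"x":0,"y":0,"z":-0.2,"rx":0,"ry":0,"rz":0,"jaw":0},{"x":0,"y":0,"z":-0.3,"rx":0,"ry":0,"rz":0,"jaw":0},{"x":0,"y":0,"z":-0.5,"rx":0,"ry":0,"rz":0,"jaw":0},{"x":0,"y":0,"z":-0.75,"rx":0,"ry":0,"rz":0,"jaw":0},{"x":0,"y":0,"z":-0.85,"rx":0,"ry":0,"rz":0,"jaw":0},{"x":0,"y":0,"z":-0.85,"rx":0,"ry":0,"rz":0,"jaw":0},{"x":0,"y":0,"z":-0.85,"rx":0,"ry":0,"rz":0,"jaw":0}]'
python3 - <<'E'
from h import *
c=env.read_camera("wrist"); cv2.imwrite("pics/w8.png",cv2.resize(c["img"][:,:,::-1],None,fx=1.5,fy=1.5,interpolation=cv2.INTER_CUBIC))
c=env.read_camera("scene"); cv2.imwrite("pics/s8.png",cv2.resize(c["img"][95:250,225:425,::-1],None,fx=3.8,fy=3.8,interpolation=cv2.INTER_CUBIC))
need(473.4,346.3,400,np.radians(79.15))
E
```

```text
t: 13.4
eef_pos: [494.9, -41.2, 406.4]
tcp_rot: [-3.141, 0.0, 1.383]
ft_force: [0.2, 0.2, -6.1]
opening: 0.23
t 13.5 pos [495.1 -41.3 406.2] F [-0.7  0.3 -6.9] open 0.23 
shift [ 2.511 -0.625  0.042] turn [-0.002  0.     0.002]
```

View pics/w8.png

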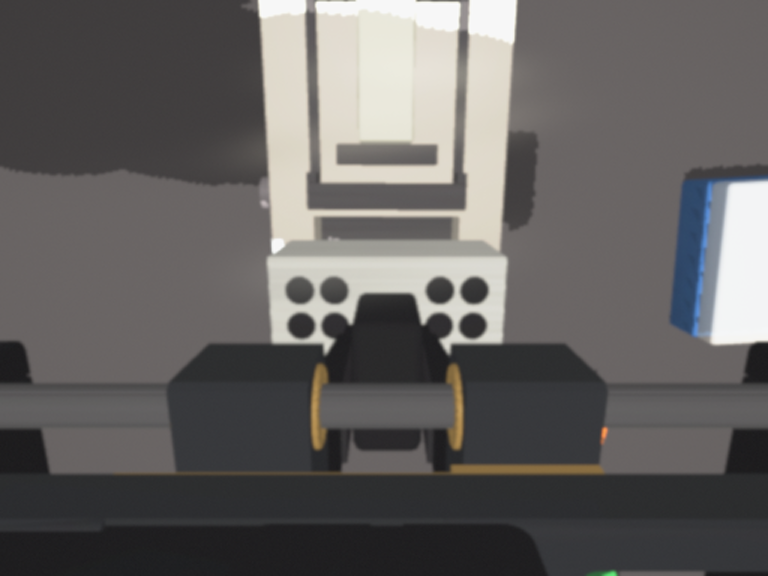

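View pics/s8.png

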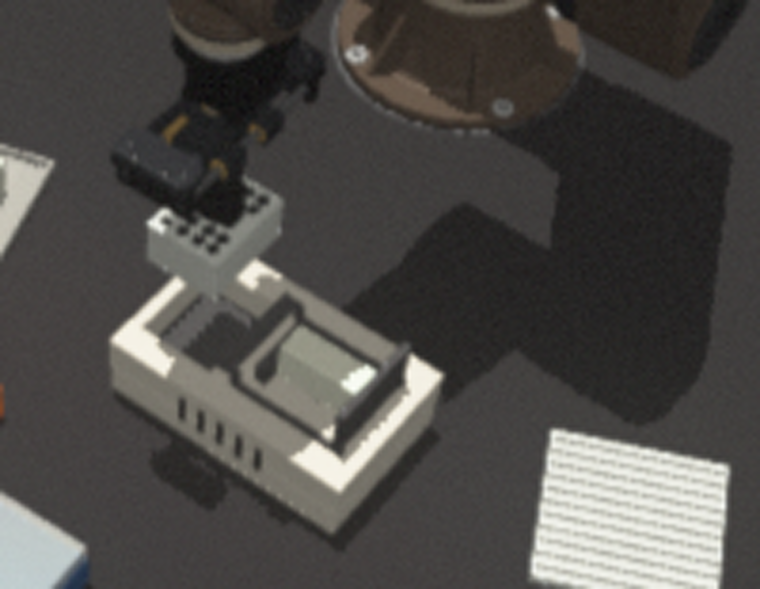

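```bash
python3 -m pendant '[{"x":0.15,"y":-0.04,"z":0,"rx":0,"ry":0,"rz":0,"jaw":0},{"x":0.35,"y":-0.09,"z":0,"rx":0,"ry":0,"rz":0,"jaw":0},{"x":0.6,"y":-0.15,"z":0,"rx":0,"ry":0,"rz":0,"jaw":0},{"x":0.85,"y":-0.21,"z":0,"rx":0,"ry":0,"rz":0,"jaw":0},{"x":1,"y":-0.25,"z":0,"rx":0,"ry":0,"rz":0,"jaw":0}]' && python3 -m pendant '[{"x":0.25,"y":-0.06,"z":0,"rx":0,"ry":0,"rz":0,"jaw":0},{"x":0.5,"y":-0.12,"z":0,"rx":0,"ry":0,"rz":0,"jaw":0},{"x":0.75,"y":-0.19,"z":0,"rx":0,"ry":0,"rz":0,"jaw":0},{"x":0.9,"y":-0.23,"z":0,"rx":0,"ry":0,"rz":0,"jaw":0},{"x":1,"y":-0.25,"z":0,"rx":0,"ry":0,"rz":0,"jaw":0},{"x":1,"y":-0.25,"z":0,"rx":0,"ry":0,"rz":0,"jaw":0}]'
python3 - <<'E'
from h import *
c=env.read_camera("wrist"); cv2.imwrite("pics/w9.png",cv2.resize(c["img"][:,:,::-1],None,fx=1.5,fy=1.5,interpolation=cv2.INTER_CUBIC))
need(473.4,346.3,300,np.radians(103.6))
E
```

```text
t: 14.12
eef_pos: [486.2, 114.6, 406.2]
tcp_rot: [-3.14, 0.0, 1.384]
ft_force: [0.5, -0.2, -6.2]
opening: 0.228
t: 14.88
eef_pos: [477.7, 268.0, 406.3]
tcp_rot: [-3.141, 0.001, 1.384]
ft_force: [-0.4, -1.4, -6.8]
opening: 0.231
t 14.93 pos [477.7 267.4 406.4] F [-0.4 -0.1 -6.3] open 0.23 
shift [ 0.512 -0.126  0.709] turn [-0.001  0.001 -0.541]
```

View pics/w9.png

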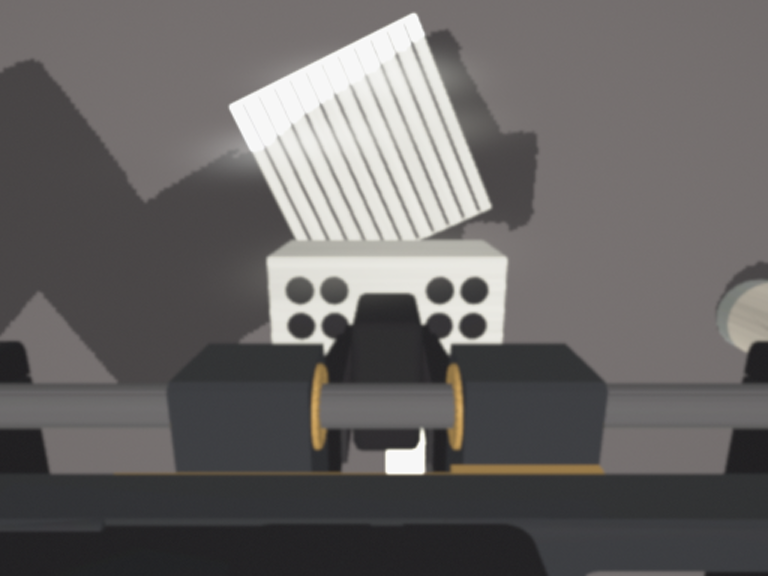

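Run:
```python
from h import *
c=env.read_camera("wrist"); f=lambda l,z: cast(c,(np.array(l)+.5)/1.5-.5,z)[:,:2].round(1)
p=f([(230,106),(416,13),(491,208)],12); print(p.tolist(),(p[0]+p[2])/2)
b=f([(267,258),(507,258)],env.state()["eef_pos"][2]-194.5); print(b.mean(0)-35*np.array([.188,.982]), np.linalg.norm(b[1]-b[0]))
```

```text
[[385.0, 400.8], [531.1, 436.1], [564.9, 290.5]] [474.95 345.65]
[478.17 268.28] 89.27586459956581
```

```bash
python3 -m pendant '[{"x":0.2,"y":-0.06,"z":0.1,"rx":0,"ry":0,"rz":-0.18,"jaw":0},{"x":0.4,"y":-0.12,"z":0.3,"rx":0,"ry":0,"rz":-0.36,"jaw":0},{"x":0.51,"y":-0.13,"z":0.5,"rx":0,"ry":0,"rz":-0.54,"jaw":0},{"x":0.51,"y":-0.13,"z":0.7,"rx":0,"ry":0,"rz":-0.54,"jaw":0},{"x":0.51,"y":-0.13,"z":0.8,"rx":0,"ry":0,"rz":-0.54,"jaw":0},{"x":0.51,"y":-0.13,"z":0.8,"rx":0,"ry":0,"rz":-0.54,"jaw":0},{"x":0.51,"y":-0.13,"z":0.8,"rx":0,"ry":0,"rz":-0.54,"jaw":0}]'
python3 - <<'E'
from h import *
need(474.4,346,252,np.radians(103.6))
E
```

```text
t: 15.85
eef_pos: [473.2, 346.0, 288.1]
tcp_rot: [3.14, -0.0, 1.806]
ft_force: [-0.9, 0.5, -6.2]
opening: 0.232
t 15.85 pos [473.2 346.  288.1] F [-0.9  0.5 -6.2] open 0.232 
shift [-0.002  0.007  0.241] turn [ 0.002 -0.    -0.003]
```

```bash
python3 -m pendant '[{"x":0,"y":0.007,"z":0.08,"rx":0,"ry":0,"rz":0,"jaw":0},{"x":0,"y":0.007,"z":0.15,"rx":0,"ry":0,"rz":0,"jaw":0},{"x":0,"y":0.007,"z":0.19,"rx":0,"ry":0,"rz":0,"jaw":0},{"x":0,"y":0.007,"z":0.21,"rx":0,"ry":0,"rz":0,"jaw":0},{"x":0,"y":0.007,"z":0.225,"rx":0,"ry":0,"rz":0,"jaw":0},{"x":0,"y":0.007,"z":0.233,"rx":0,"ry":0,"rz":0,"jaw":0},{"x":0,"y":0.007,"z":0.233,"rx":0,"ry":0,"rz":0,"jaw":0}]'
```

```text
t: 16.73
eef_pos: [473.8, 346.5, 252.1]
tcp_rot: [3.141, 0.0, 1.807]
ft_force: [0.1, 0.8, -6.5]
opening: 0.233
```

```bash
python3 -m pendant '[{"x":0,"y":0,"z":0.004,"rx":0,"ry":0,"rz":0,"jaw":0},{"x":0,"y":0,"z":0.008,"rx":0,"ry":0,"rz":0,"jaw":0},{"x":0,"y":0,"z":0.008,"rx":0,"ry":0,"rz":0,"jaw":0}]'
```

```text
t: 17.1
eef_pos: [473.8, 346.4, 251.6]
tcp_rot: [3.141, -0.0, 1.807]
ft_force: [-1.9, -2.9, 6.0]
opening: 0.231
```

Contact: the vertical force has gone from -6.5 to +6 N. Releasing and rising.

```bash
python3 -m pendant '[{"x":0,"y":0,"z":0,"rx":0,"ry":0,"rz":0,"jaw":0.7},{"x":0,"y":0,"z":0,"rx":0,"ry":0,"rz":0,"jaw":0.7},{"x":0,"y":0,"z":0,"rx":0,"ry":0,"rz":0,"jaw":0.7},{"x":0,"y":0,"z":0,"rx":0,"ry":0,"rz":0,"jaw":0.7},{"x":0,"y":0,"z":-0.2,"rx":0,"ry":0,"rz":0,"jaw":0.7},{"x":0,"y":0,"z":-0.5,"rx":0,"ry":0,"rz":0,"jaw":0.7},{"x":0,"y":0,"z":-0.75,"rx":0,"ry":0,"rz":0,"jaw":0.7},{"x":-0.2,"y":0,"z":-0.75,"rx":0,"ry":0,"rz":0.2,"jaw":0.7},{"x":-0.5,"y":0,"z":-0.75,"rx":0,"ry":0,"rz":0.4,"jaw":0.7},{"x":-0.8,"y":0,"z":-0.75,"rx":0,"ry":0,"rz":0.54,"jaw":0.7}]';  python3 - <<'E'
from h import *
c=env.read_camera("wrist"); cv2.imwrite("pics/w10.png",cv2.resize(c["img"][:,:,::-1],None,fx=1.5,fy=1.5,interpolation=cv2.INTER_CUBIC))
need(517.2,80,360,np.radians(79.15))
E
```

```text
t: 18.35
eef_pos: [501.9, 228.8, 363.4]
tcp_rot: [3.141, -0.0, 1.379]
ft_force: [0.6, 0.3, 0.3]
opening: 0.698
t 18.4 pos [502.9 225.1 363.3] F [ 2.  -2.8  1. ] open 0.7 
shift [-0.929  0.284  0.023] turn [ 0.001  0.001 -0.012]
```

View pics/w10.png

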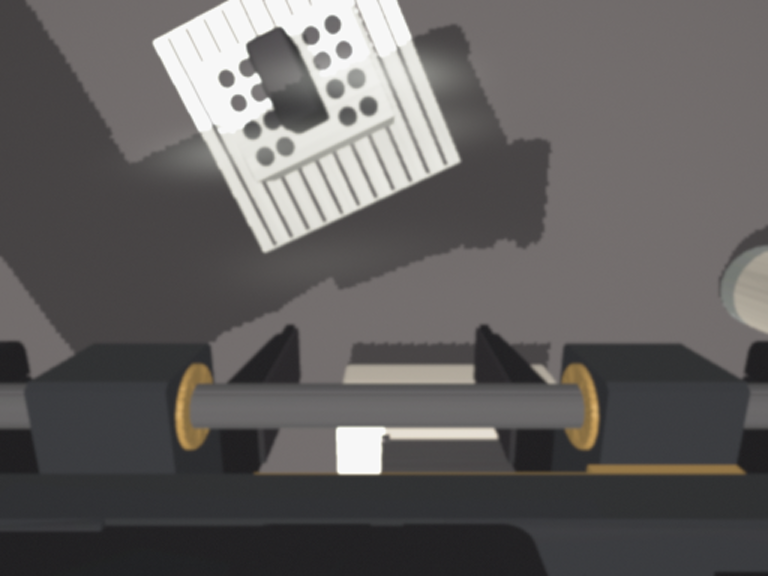

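```bash
python3 -m pendant '[{"x":-0.3,"y":0.1,"z":0,"rx":0,"ry":0,"rz":-0.012,"jaw":0.7},{"x":-0.7,"y":0.2,"z":0,"rx":0,"ry":0,"rz":-0.012,"jaw":0.7},{"x":-0.935,"y":0.284,"z":0.02,"rx":0,"ry":0,"rz":-0.012,"jaw":0.7},{"x":-0.935,"y":0.284,"z":0.02,"rx":0,"ry":0,"rz":-0.012,"jaw":0.7},{"x":-0.935,"y":0.284,"z":0.02,"rx":0,"ry":0,"rz":-0.012,"jaw":0.7}]';  python3 - <<'E'
from h import *
c=env.read_camera("wrist"); cv2.imwrite("pics/w11.png",cv2.resize(c["img"][:,:,::-1],None,fx=1.5,fy=1.5,interpolation=cv2.INTER_CUBIC))
need(517.3,79.3,275.5,np.radians(79.15))
E
```

```text
t: 19.02
eef_pos: [517.5, 84.4, 360.3]
tcp_rot: [3.142, -0.0, 1.392]
ft_force: [-0.4, 1.3, 0.3]
opening: 0.699
t 19.07 pos [517.4  84.8 360.3] F [-0.1 -0.4 -0.6] open 0.701 
shift [-0.036  0.006  0.565] turn [-0.    -0.     0.014]
```

View pics/w11.png

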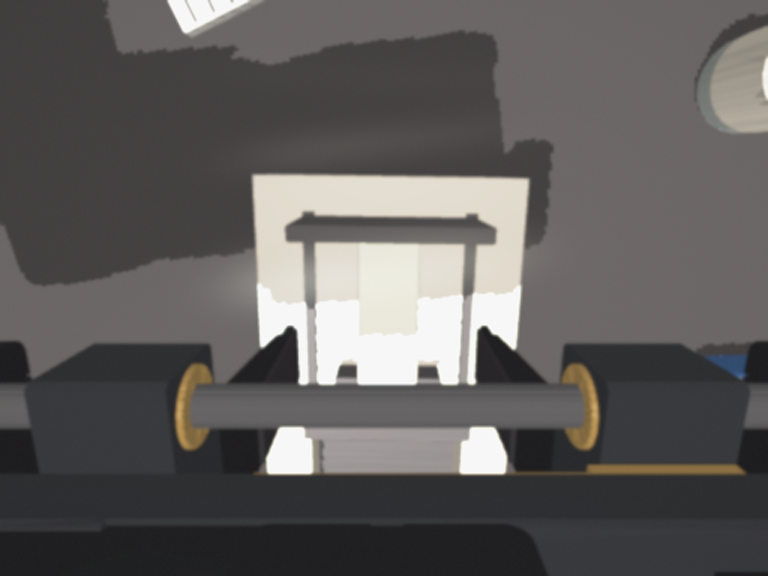

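```bash
python3 -m pendant '[{"x":-0.036,"y":0.006,"z":0.3,"rx":0,"ry":0,"rz":0.014,"jaw":0.7},{"x":-0.036,"y":0.006,"z":0.565,"rx":0,"ry":0,"rz":0.014,"jaw":0.7},{"x":-0.036,"y":0.006,"z":0.565,"rx":0,"ry":0,"rz":0.014,"jaw":0.7},{"x":-0.036,"y":0.006,"z":0.565,"rx":0,"ry":0,"rz":0.014,"jaw":0},{"x":-0.036,"y":0.006,"z":0.565,"rx":0,"ry":0,"rz":0.014,"jaw":0},{"x":-0.036,"y":0.006,"z":0.565,"rx":0,"ry":0,"rz":0.014,"jaw":0},{"x":-0.036,"y":0.006,"z":0.565,"rx":0,"ry":0,"rz":0.014,"jaw":0},{"x":-0.036,"y":0.006,"z":0.565,"rx":0,"ry":0,"rz":0.014,"jaw":0},{"x":-0.036,"y":0.006,"z":0.565,"rx":0,"ry":0,"rz":0.014,"jaw":0}]'
```

```text
t: 20.2
eef_pos: [517.2, 78.6, 276.0]
tcp_rot: [-3.141, -0.0, 1.381]
ft_force: [-2.7, 1.3, 6.0]
opening: 0.316
```

```bash
python3 -m pendant '[{"x":0.008,"y":0,"z":-0.03,"rx":0,"ry":0,"rz":0,"jaw":0},{"x":0.008,"y":0,"z":-0.08,"rx":0,"ry":0,"rz":0,"jaw":0},{"x":0.008,"y":0,"z":-0.14,"rx":0,"ry":0,"rz":0,"jaw":0},{"x":0.008,"y":0,"z":-0.19,"rx":0,"ry":0,"rz":0,"jaw":0},{"x":0.008,"y":0,"z":-0.19,"rx":0,"ry":0,"rz":0,"jaw":0}]'; python3 -m pendant '[{"x":-0.05,"y":0,"z":-0.01,"rx":0,"ry":0,"rz":0,"jaw":0},{"x":-0.1,"y":0,"z":-0.01,"rx":0,"ry":0,"rz":0,"jaw":0},{"x":-0.15,"y":0,"z":-0.01,"rx":0,"ry":0,"rz":0,"jaw":0},{"x":-0.2,"y":0,"z":-0.01,"rx":0,"ry":0,"rz":0,"jaw":0},{"x":-0.2,"y":0,"z":-0.1,"rx":0,"ry":0,"rz":0,"jaw":0},{"x":-0.2,"y":0,"z":-0.4,"rx":0,"ry":0,"rz":0,"jaw":0},{"x":-0.2,"y":0,"z":-0.6,"rx":0,"ry":0,"rz":0,"jaw":0},{"x":-0.2,"y":0,"z":-0.6,"rx":0,"ry":0,"rz":0,"jaw":0}]';python3 - <<'E'
from h import *
c=env.read_camera("wrist"); cv2.imwrite("pics/w12.png",cv2.resize(c["img"][:,:,::-1],None,fx=1.5,fy=1.5,interpolation=cv2.INTER_CUBIC))
c=env.read_camera("scene"); cv2.imwrite("pics/s12.png",cv2.resize(c["img"][95:250,225:425,::-1],None,fx=3.8,fy=3.8,interpolation=cv2.INTER_CUBIC))
need(504,-341,380,np.radians(98.8))
E
```

```text
t: 20.82
eef_pos: [517.6, 79.5, 304.8]
tcp_rot: [3.141, 0.001, 1.381]
ft_force: [-2.0, -4.8, 1.6]
opening: 0.315
t: 21.82
eef_pos: [512.0, 50.5, 396.7]
tcp_rot: [3.137, -0.001, 1.381]
ft_force: [-0.0, -1.1, -1.4]
opening: 0.31
t 21.93 pos [511.7  50.5 394.1] F [-0.8 -0.4 -1.6] open 0.314 
shift [-2.573  0.441  0.094] turn [ 0.    -0.    -0.437]
```

View pics/w12.png

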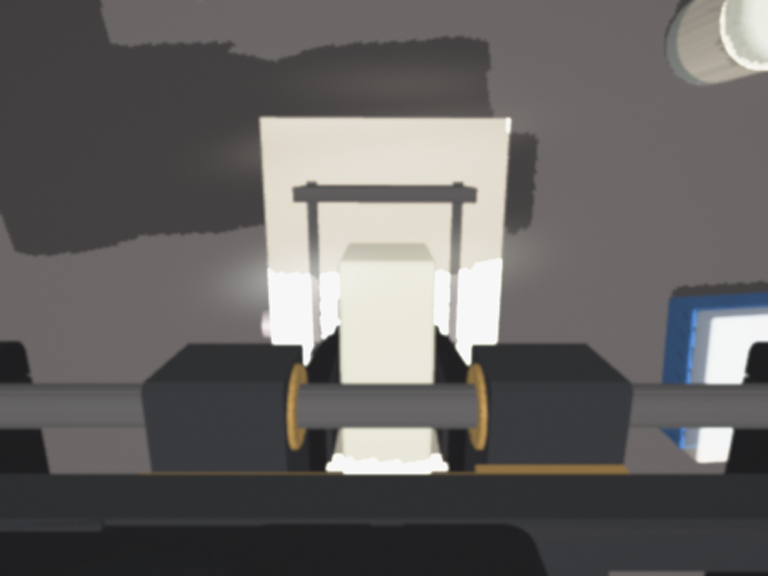

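View pics/s12.png

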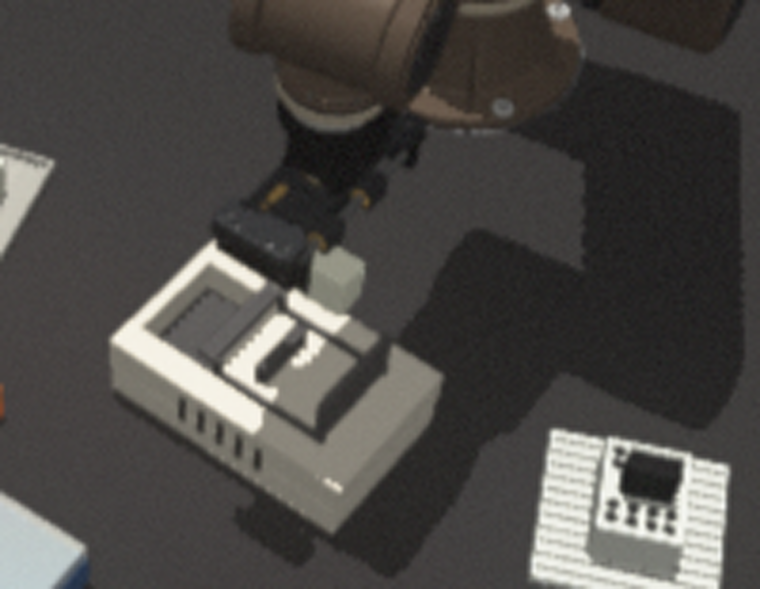

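```bash
python3 -m pendant '[{"x":-0.25,"y":0.04,"z":0,"rx":0,"ry":0,"rz":0,"jaw":0},{"x":-0.6,"y":0.1,"z":0,"rx":0,"ry":0,"rz":0,"jaw":0},{"x":-1,"y":0.17,"z":0,"rx":0,"ry":0,"rz":0,"jaw":0}]' && python3 -m pendant '[{"x":-0.35,"y":0.06,"z":0,"rx":0,"ry":0,"rz":0,"jaw":0},{"x":-0.7,"y":0.12,"z":0,"rx":0,"ry":0,"rz":0,"jaw":0},{"x":-1,"y":0.17,"z":0,"rx":0,"ry":0,"rz":0,"jaw":0},{"x":-1,"y":0.17,"z":0,"rx":0,"ry":0,"rz":-0.2,"jaw":0},{"x":-1,"y":0.17,"z":0,"rx":0,"ry":0,"rz":-0.44,"jaw":0},{"x":-1,"y":0.17,"z":0,"rx":0,"ry":0,"rz":-0.44,"jaw":0}]'
python3 - <<'E'
from h import *
need(504,-339,300,np.radians(98.8))
E
```

```text
t: 22.3
eef_pos: [508.6, -102.9, 392.9]
tcp_rot: [-3.14, -0.0, 1.383]
ft_force: [0.8, -0.3, -1.9]
opening: 0.315
t: 23.05
eef_pos: [505.5, -254.0, 392.9]
tcp_rot: [-3.14, -0.001, 1.725]
ft_force: [-0.3, -0.1, -1.1]
opening: 0.314
t 23.05 pos [ 505.5 -254.   392.9] F [-0.3 -0.1 -1.1] open 0.314 
shift [-0.559 -0.096  0.618] turn [-0.002 -0.002  0.001]
```

```bash
python3 -m pendant '[{"x":-0.3,"y":-0.05,"z":0.1,"rx":0,"ry":0,"rz":0,"jaw":0},{"x":-0.56,"y":-0.095,"z":0.4,"rx":0,"ry":0,"rz":0,"jaw":0},{"x":-0.56,"y":-0.095,"z":0.8,"rx":0,"ry":0,"rz":0,"jaw":0},{"x":-0.56,"y":-0.095,"z":0.95,"rx":0,"ry":0,"rz":0,"jaw":0},{"x":-0.56,"y":-0.095,"z":0.95,"rx":0,"ry":0,"rz":0,"jaw":0},{"x":-0.56,"y":-0.095,"z":0.95,"rx":0,"ry":0,"rz":0,"jaw":0}]'
python3 - <<'E'
from h import *
c=env.read_camera("wrist"); cv2.imwrite("pics/w13.png",cv2.resize(c["img"][:,:,::-1],None,fx=1.5,fy=1.5,interpolation=cv2.INTER_CUBIC))
need(504,-339,206,np.radians(98.8))
E
```

```text
t: 23.8
eef_pos: [504.8, -339.1, 252.5]
tcp_rot: [3.141, 0.001, 1.725]
ft_force: [-0.0, -0.6, -0.9]
opening: 0.314
t 23.85 pos [ 504.8 -339.1  252.8] F [-0.6 -0.6 -1.4] open 0.312 
shift [ 0.002 -0.005  0.312] turn [0.002 0.002 0.002]
```

View pics/w13.png

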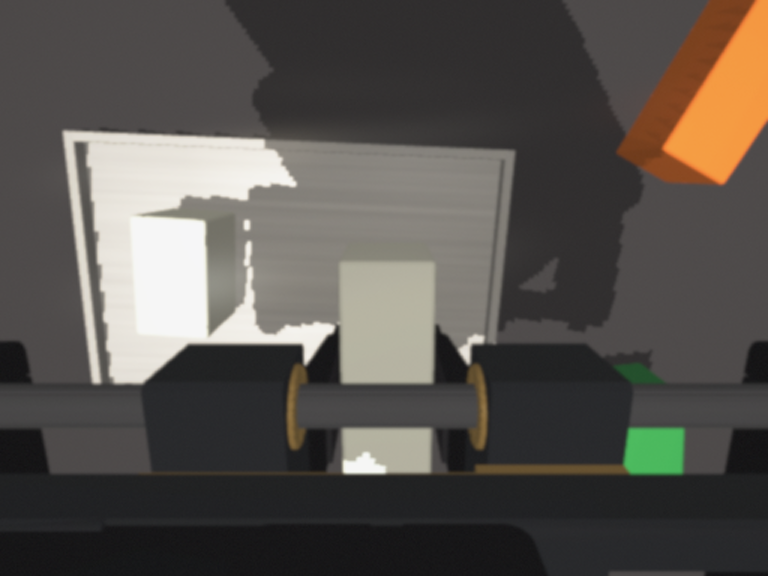

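The bar hangs over the tray with the short bar at about (170,270), well clear. Lowering.

```bash
python3 -m pendant '[{"x":0,"y":0,"z":0.15,"rx":0,"ry":0,"rz":0,"jaw":0},{"x":0,"y":0,"z":0.25,"rx":0,"ry":0,"rz":0,"jaw":0},{"x":0,"y":0,"z":0.29,"rx":0,"ry":0,"rz":0,"jaw":0},{"x":0,"y":0,"z":0.305,"rx":0,"ry":0,"rz":0,"jaw":0},{"x":0,"y":0,"z":0.313,"rx":0,"ry":0,"rz":0,"jaw":0},{"x":0,"y":0,"z":0.317,"rx":0,"ry":0,"rz":0,"jaw":0},{"x":0,"y":0,"z":0.317,"rx":0,"ry":0,"rz":0,"jaw":0}]'
```

```text
t: 24.72
eef_pos: [504.5, -339.2, 205.0]
tcp_rot: [3.141, 0.001, 1.727]
ft_force: [-0.7, 1.1, 5.2]
opening: 0.315
```

Contact with the tray floor (+5 N). Releasing, then rising clear.

```bash
python3 -m pendant '[{"x":0,"y":0,"z":0,"rx":0,"ry":0,"rz":0,"jaw":0.8},{"x":0,"y":0,"z":0,"rx":0,"ry":0,"rz":0,"jaw":0.8},{"x":0,"y":0,"z":0,"rx":0,"ry":0,"rz":0,"jaw":0.8},{"x":0,"y":0,"z":0,"rx":0,"ry":0,"rz":0,"jaw":0.8},{"x":0,"y":0,"z":-0.2,"rx":0,"ry":0,"rz":0,"jaw":0.8},{"x":0,"y":0,"z":-0.5,"rx":0,"ry":0,"rz":0,"jaw":0.8},{"x":0,"y":0,"z":-1,"rx":0,"ry":0,"rz":0,"jaw":0.8},{"x":-0.5,"y":-0.5,"z":-1,"rx":0,"ry":0,"rz":0,"jaw":0.8},{"x":-1,"y":-1,"z":-1,"rx":0,"ry":0,"rz":0,"jaw":0.8},{"x":-1,"y":-1,"z":-1,"rx":0,"ry":0,"rz":0,"jaw":0.8}]' && python3 -m pendant '[{"x":0,"y":0,"z":0,"rx":0,"ry":0,"rz":0,"jaw":0.8},{"x":0,"y":0,"z":0,"rx":0,"ry":0,"rz":0,"jaw":0.8},{"x":0,"y":0,"z":0,"rx":0,"ry":0,"rz":0,"jaw":0.8}]'
python3 - <<'E'
from h import *
c=env.read_camera("scene"); cv2.imwrite("pics/s14.png",cv2.resize(c["img"][95:305,130:430,::-1],None,fx=2.6,fy=2.6,interpolation=cv2.INTER_CUBIC))
c=env.read_camera("top"); im=c["img"]; cv2.imwrite("pics/t14.png",cv2.resize(im[110:310,70:450,::-1],None,fx=2.1,fy=2.1,interpolation=cv2.INTER_CUBIC))
E
```

```text
t: 25.98
eef_pos: [393.2, -491.5, 353.6]
tcp_rot: [3.141, 0.001, 1.727]
ft_force: [1.2, -0.9, 0.1]
opening: 0.801
t: 26.35
eef_pos: [395.2, -489.3, 353.2]
tcp_rot: [-3.142, -0.0, 1.728]
ft_force: [-0.5, 1.1, 0.1]
opening: 0.801
```

View pics/s14.png

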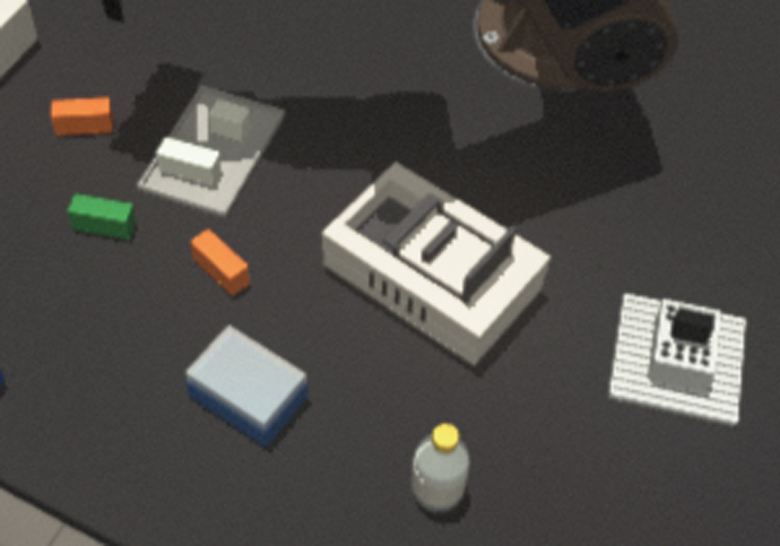

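View pics/t14.png

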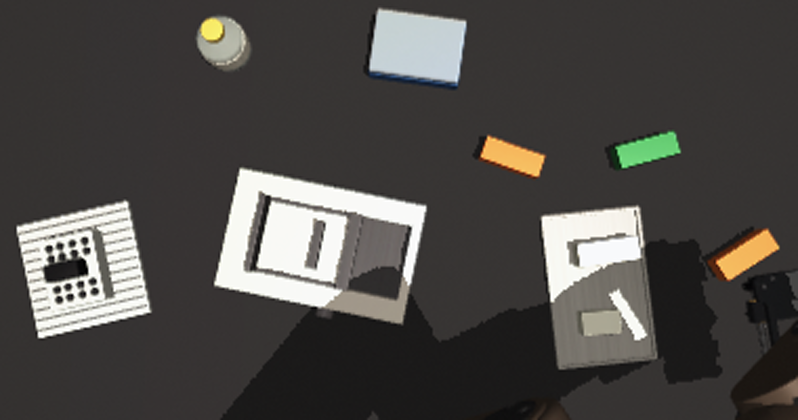

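```bash
python3 -c "
from cell import env
print(env.job_done(), env.state()['t'])"
```

```text
the job is handed in; nothing more can be done
the job is handed in; nothing more can be done
```

The job is done and was handed in at about 26.5 s of the 72 s allowed. The robot is clear of everything.

1. I pushed the latch open with the long bar, set the bar down on the deck between the stop and the paddle, and let go. The wrist view showed it flush against the stop and the tongue clear of the block.
2. I lifted the block out by its handle and stood it upright on the cooling plate.
3. I pulled the bar out, and the latch sprang shut. I then put the bar back in the tray.

**Last checks:** the final scene and top pictures show:
- The latch is shut.
- The block is upright on the plate.
- Both bars are in the tray.
- The bottle, the tip box and the green and orange look-alikes look undisturbed.

By the arm's reading at release, the block is within about 1–2 mm of the plate's measured centre. In the top view it looks about 10 mm off to one side. I put that down to the camera's slant and did not measure the block again after release. I judged the latch shut from the pictures only, not from a measurement of its opening. No check failed, and the forces I read after each move stayed under about 10 N.

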